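Load copper tubes onto firing trestles by length

ROBOT

A 6-joint arm with a two-finger parallel gripper is mounted at the origin on the work surface. World frame = base frame: x ahead of the robot, y to its left, z up, the work surface at z = 0. Lengths are in mm, angles in rad, forces in N, time in s.
With the tool pointing down it reaches from about 350 to 1000 mm from the base axis. Payload 7.1 kg.
Tool frame: the origin (TCP) lies at the centre of the arm's flange, where the gripper is bolted on; the fingertips stand 173 mm ahead of it and the grasp point (between the pads) lies 155 mm ahead of it; z points along the fingers, y is the line along which they close (so a half turn about z gives the same grasp; the last joint's range is limited). The gripper opens to 85 mm and grips with 20 to 120 N. Pads are 22 mm wide; open, the fingers measure 114 mm over their backs; the gripper's body (76 mm by 85 mm) begins 54 mm behind the grasp point. The pads swing forward as they close: fully open they stand 13 mm farther back than shut.
Start: joints at [-1.128, 0.423, 1.63, -0, 1.089, -0.019], TCP at [278.49, -559.509, 404.719] pointing down, gripper open.
Joint ranges: [-3, 3], [-0.9, 2.11], [0.09, 2.58], [-1.31, 4.45], [0.11, 2.69], [-2.54, 2.54]. Speed limits (rad/s): [2.39, 2.39, 3.01, 3.14, 3.14, 3.14].

INTERFACE

Orientations are given as a unit quaternion [x, y, z, w].
In Python, from rig import monitor, cams, order gives the robot as it stands. The module is installed in compiled form; this text tells all that it offers.
- The arm moves only by the shell command python3 -m handwheel 'ROWS' [FORCE]. ROWS is a JSON list of rows, 1 to 10 of them, each of 7 numbers: dx, dy, dz in mm, then a rotation vector rx, ry, rz in rad, then the finger opening in mm; each row shifts and turns the commanded pose from where the row before left it, along the tool's axes as they then stand; what a row does not reach is not made up. A row lasts 1/12 s, in which the tool goes at most 41.7 mm and 0.125 rad, less where a joint would pass 70% of its speed; a pose out of reach is approached as far as the arm can. The fingers move at their own pace and stop on an object; FORCE is the grip in N (left out, the last holds). Time passes only in rows, so rows that do not move let the fingers close. It prints the time, the measured TCP pose, the force, the opening and the grip force at its end.
- monitor.get_state(): the state, without advancing time (a new reading comes with each control period).
- cams.capture(name): name is "scene" or "top" or "wrist"; returns a dict with "image" (480x640x3 uint8, red, green, blue), "fovy" (degrees; the focal length in pixels is half the picture's height over the tangent of half this angle, whatever the lens; pixels are square), "cx", "cy" (the principal point, pixels), "rvec" (rotation vector, rad) and "tvec" (3), from world to camera coordinates, as OpenCV has them. Camera axes: x right, y down, z forward; pixel columns grow to the right and rows downward; lengths in mm; the calibration is good to about 2 mm. The wrist camera is an equidistant fisheye: a pixel r from the principal point sees the ray r / f radians off the axis. A picture is of the moment at which its call begins. There is no depth.
- order.hand_in(): hands the job in; it is judged then, once.
The state is a dict: "time": time; "joints": joint angles; "joint_vel": joint speeds; "effort": joint torques, N m; "position": TCP position; "eef_rot": TCP orientation; "contact_force": force on the tool from outside, world axes, zero at the start; "wrist_torque": the same for the moment, N m; "gripper_width": finger opening in mm; "grasp_force": force on a finger pad.
Only numpy, scipy, OpenCV 4.12 (cv2) and the standard library are available. Lean on these libraries where they do the work, as an engineer would, in place of code of your own. Each camera call takes 0.05 s, during which the arm holds its last target. There are 200 camera calls.

TASK

Get the four round copper tubes ready for the enamelling kiln: lay each one across the two V-notches of the steel trestle made for its length (shortest tube on the shortest trestle, and so on up to the longest on the longest), cradled in both notches and centred so that it sticks out about equally at both ends. Leave the square copper tube and the little copper cup where they are.

Things in the scene. Friction and masses are not known exactly. Their poses are not given: they have to be found in the camera images.
- tube_a: The shortest round copper tube: 70 mm long, 24 mm outside diameter, about 87 g, lying loose on the table and free to roll. Origin at its middle, on its axis (12 mm above the table as it lies); its x axis runs along the tube. It can be gripped across its middle.
- tube_b: The second shortest round copper tube: 92 mm long, 24 mm outside diameter, about 114 g, lying loose on the table and free to roll. Origin at its middle, on its axis (12 mm above the table as it lies); its x axis runs along the tube. It can be gripped across its middle.
- tube_c: The second longest round copper tube: 114 mm long, 24 mm outside diameter, about 141 g, lying loose on the table and free to roll. Origin at its middle, on its axis (12 mm above the table as it lies); its x axis runs along the tube. It can be gripped across its middle.
- tube_d: The longest round copper tube: 136 mm long, 24 mm outside diameter, about 169 g, lying loose on the table and free to roll. Origin at its middle, on its axis (12 mm above the table as it lies); its x axis runs along the tube. It can be gripped across its middle.
- seat_a (a point): On the shortest steel trestle (fixed): where the middle of the 70 mm tube's axis rests, 52 mm above the table. x: along the trestle, as the tube lies; z up. Its two upright Y-shaped ends, 6 mm thick, 44 mm apart (centres), have 90-degree V-notches open at the top, 48 mm wide there, bottom 35 mm and top 59 mm above the table; between them only a 6 mm high foot plate, so fingers fit between.
- seat_b (a point): On the second shortest steel trestle (fixed): where the middle of the 92 mm tube's axis rests, 52 mm above the table. x: along the trestle, as the tube lies; z up. Its two upright Y-shaped ends, 6 mm thick, 66 mm apart (centres), have 90-degree V-notches open at the top, 48 mm wide there, bottom 35 mm and top 59 mm above the table; between them only a 6 mm high foot plate, so fingers fit between.
- seat_c (a point): On the second longest steel trestle (fixed): where the middle of the 114 mm tube's axis rests, 52 mm above the table. x: along the trestle, as the tube lies; z up. Its two upright Y-shaped ends, 6 mm thick, 88 mm apart (centres), have 90-degree V-notches open at the top, 48 mm wide there, bottom 35 mm and top 59 mm above the table; between them only a 6 mm high foot plate, so fingers fit between.
- seat_d (a point): On the longest steel trestle (fixed): where the middle of the 136 mm tube's axis rests, 52 mm above the table. x: along the trestle, as the tube lies; z up. Its two upright Y-shaped ends, 6 mm thick, 110 mm apart (centres), have 90-degree V-notches open at the top, 48 mm wide there, bottom 35 mm and top 59 mm above the table; between them only a 6 mm high foot plate, so fingers fit between.
- square_bar: A stout square copper tube, 80 mm long and 36 by 36 mm in section, lying loose among the round ones; not part of the load, to be left alone. Origin at its middle, 18 mm above the table, x along it.
- copper_cup: A small open copper cup, 38 mm across and 36 mm high, standing loose on the table among the trestles; to be left alone. Origin at the centre of its underside.
Things that resemble listed ones, but are neither listed nor needed, are in the scene too. What is shaped like the tube_d but turquoise or yellow is not meant.

How it is judged:
By the outcome, as a careful person would: the job done as asked, in the order asked, and still so for the second after the job is handed in, with the robot touching nothing.
It also fails if it takes over 109 s, if anything falls off the work surface, if the arm or the gripper's body presses on something with over 40 N, if the wrist force passes 120 N, or if a joint passes its speed limit or range.

## Working session

There is one attempt and no reset: what is moved stays moved. The work goes in short steps, Python scripts to look and compute and a shell command to move; the robot and the scene stay as the last step left them, time stands still between calls to the robot, and variables do not carry over. Pictures are saved under pics/ and viewed, at most 14 in all, crops included, and the job is handed in when it is done.

```bash
mkdir -p pics; cat > h.py <<'E'
import numpy as np, cv2
from rig import monitor, cams, order
def cap(n,save=None):
    c=cams.capture(n)
    if save: cv2.imwrite('pics/'+save,c['image'][:,:,::-1])
    np.savez('last_'+n+'.npz',**c); return c
def ray(c,uv,z):
    R=cv2.Rodrigues(np.array(c['rvec'],float))[0]; t=np.array(c['tvec'],float)
    f=240/np.tan(np.radians(float(c['fovy']))/2)
    d=np.array([(uv[0]-c['cx'])/f,(uv[1]-c['cy'])/f,1.])
    o=-R.T@t; w=R.T@d; return o+w*(z-o[2])/w[2]
E
python3 - <<'E'
from h import *
for n in('scene','top','wrist'):
    c=cap(n,n+'0.png'); print(n,c['fovy'],c['cx'],c['cy'],c['rvec'],c['tvec'])
    R=cv2.Rodrigues(np.array(c['rvec'],float))[0]; print(-R.T@np.array(c['tvec']))
s=monitor.get_state(); print({k:s[k] for k in('time','position','eef_rot','gripper_width')})
E
```

```text
scene 54.12662876016175 319.5076347248657 240.26615838556899 [ 1.25627577  2.54428687 -0.66109222] [ 258.85590753 -284.21592105 1146.26160943]
[801.53652957 281.94970248 860.08389411]
top 56.489609165425236 324.73513914272394 242.706458840475 [ 2.15675382 -2.14043683  0.20657508] [-13.7033828  457.76937337 988.86584826]
[ 290.31839052   17.749536   1050.23637046]
wrist 65.70646984690485 316.9631257556064 234.70179659318651 [-2.43211678  1.50651551  0.24300512] [-624.54991923  -40.87428338  380.65919757]
[ 350.31347256 -523.56403819  373.89290206]
{'time': 0.15, 'position': array([ 278.40783868, -559.32790916,  404.12294878]), 'eef_rot': array([ 9.73461849e-01,  2.28848607e-01, -1.15334675e-04, -5.75397584e-04]), 'gripper_width': 85.58211652747775}
```

View pics/top0.png

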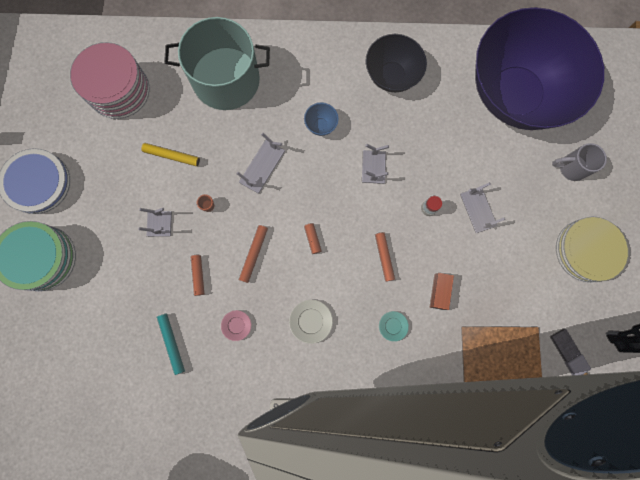

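View pics/scene0.png

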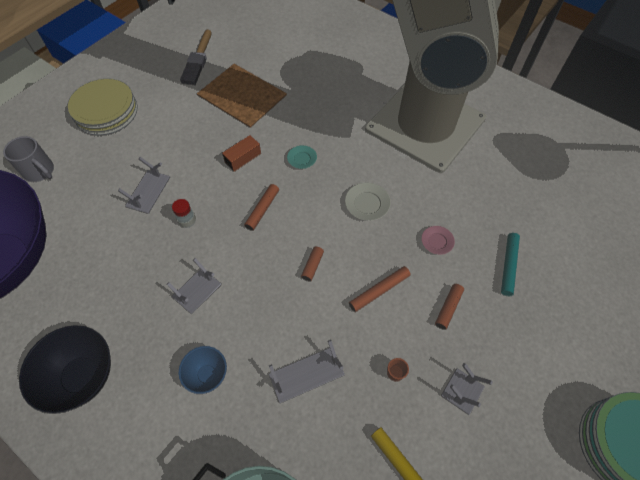

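The top view shows the round copper tubes at (197,275), (254,254), (313,238) and (386,257). The square bar is at (442,291) and the cup at (205,203). Trestles stand at (160,223), (264,164), (375,165) and (480,210). The turquoise (171,344) and yellow (170,154) tubes are distractors.

```bash
cat > meas.py <<'E'
from h import *
def tubes(n):
    c=dict(np.load('last_'+n+'.npz')); hsv=cv2.cvtColor(c['image'],cv2.COLOR_RGB2HSV).astype(int)
    h,s,v=hsv[...,0],hsv[...,1],hsv[...,2]
    m=(((h<12)|(h>174))&(s>110)&(v>60)).astype(np.uint8)
    out=[]
    for k in cv2.findContours(m,cv2.RETR_EXTERNAL,cv2.CHAIN_APPROX_NONE)[0]:
        if cv2.contourArea(k)<80: continue
        P=np.array([ray(c,p,12)[:2] for p in k[:,0]],np.float32)
        (x,y),(w,l),a=cv2.minAreaRect(P)
        b=cv2.boxPoints(((x,y),(w,l),a)); e=max(b[1]-b[0],b[2]-b[1],key=np.linalg.norm)
        mo=cv2.moments(P.reshape(-1,1,2))
        px=k[:,0].mean(0)
        out.append((px.round(),[round(mo['m10']/mo['m00'],1),round(mo['m01']/mo['m00'],1)],[round(x,1),round(y,1)],sorted([round(w),round(l)]),round(np.degrees(np.arctan2(e[1],e[0]))%180,1)))
    return out
if __name__=='__main__':
    for n in('top','scene'):
        print(n)
        for o in tubes(n): print(*o)
E
python3 meas.py; python3 - <<'E'
import cv2,numpy as np
a=cv2.imread('pics/top0.png'); b=cv2.imread('pics/scene0.png')
T=[(160,223),(264,164),(375,165),(482,208)];S=[(460,385),(305,370),(192,285),(145,188)]
def cr(i,p): return cv2.resize(i[p[1]-33:p[1]+33,p[0]-45:p[0]+45] if i is a else i[p[1]-33:p[1]+33,p[0]-45:p[0]+45],(396,290),interpolation=cv2.INTER_CUBIC)
im=np.vstack([np.hstack([cr(a,T[0]),cr(a,T[1])]),np.hstack([cr(a,T[2]),cr(a,T[3])])])
cv2.imwrite('pics/tr.png',im)
E
```

```text
top
[443. 292.] [349.5, -287.6] [351.6, -285.5] [41, 80] 169.1
[196. 275.] [384.8, 286.0] [384.1, 285.8] [18, 90] 9.0
[384. 256.] [432.5, -150.8] [431.4, -151.1] [19, 113] 11.5
[252. 254.] [437.2, 158.2] [436.1, 158.1] [17, 134] 161.9
[312. 238.] [474.1, 20.3] [473.5, 19.6] [18, 69] 16.4
[434. 203.] [561.5, -273.6] [561.7, -273.7] [34, 35] 178.1
scene
[398. 368.] [545.7, 267.9] [545.6, 267.8] [34, 36] 169.7
[451. 305.] [380.7, 283.9] [380.7, 283.6] [17, 93] 7.7
[380. 288.] [433.9, 156.4] [433.6, 156.1] [20, 138] 161.9
[313. 263.] [469.8, 17.0] [469.4, 16.8] [19, 71] 15.8
[181. 207.] [538.5, -290.0] [538.6, -289.5] [35, 44] 67.2
[262. 206.] [427.4, -153.9] [428.3, -153.9] [22, 117] 11.5
[242. 152.] [343.8, -287.3] [345.5, -287.6] [59, 90] 169.4
```

View pics/tr.png

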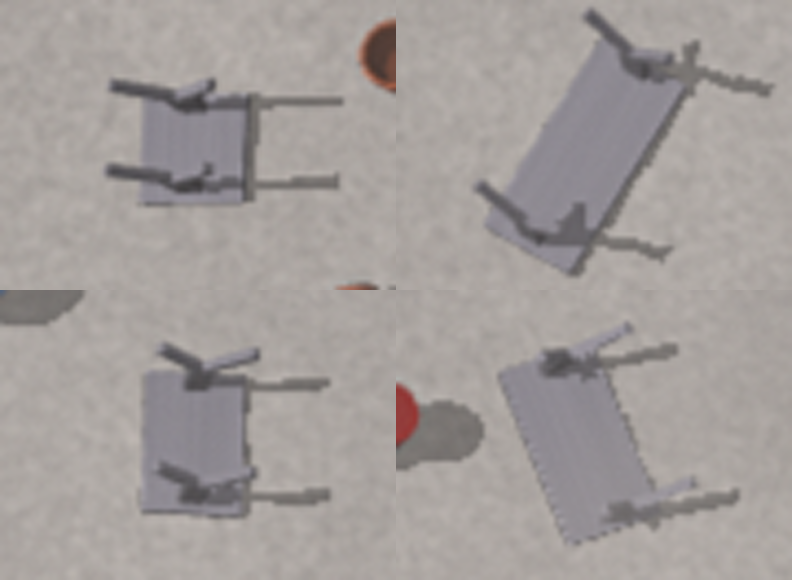

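```bash
python3 -m handwheel '[[20,-22,0,0,0,0,85],[27,-29,0,0,0,0,85],[27,-29,0,0,0,0,85],[27,-29,0,0,0,0,85],[27,-29,0,0,0,0,85],[27,-29,0,0,0,0,85],[27,-29,0,0,0,0,85],[27,-29,0,0,0,0,85],[27,-29,0,0,0,0,85],[27,-29,0,0,0,0,85]]' 40
python3 -m handwheel '[[27,-29,0,0,0,0.11,85],[0,0,0,0,0,0.115,85],[0,0,0,0,0,0.115,85],[0,0,0,0,0,0.115,85],[0,0,0,0,0,0,85],[0,0,0,0,0,0,85]]'
python3 - <<'E'
from h import *
c=cap('wrist','w1.png');s=monitor.get_state();print(s['position'],s['eef_rot'],s['time'],c['rvec'],c['tvec'])
E
```

```text
time: 0.98
position: [387.8, -187.1, 404.8]
eef_rot: [0.974, 0.229, 0.0, 0.0]
contact_force: [1.1, -0.1, -0.7]
gripper_width: 85.0
grasp_force: 0.0
time: 1.48
position: [398.2, -154.3, 404.6]
eef_rot: [1.0, 0.01, -0.0, -0.0]
contact_force: [-0.3, 0.2, -0.1]
gripper_width: 85.0
grasp_force: 0.0
[ 398.14706809 -154.47507024  404.64376243] [ 9.99949292e-01  1.00699165e-02 -9.39123917e-05 -3.97199698e-05] 1.5333 [-2.06796268  2.027152    0.32512941] [-162.67102331  334.12053197  504.51406846]
```

View pics/w1.png

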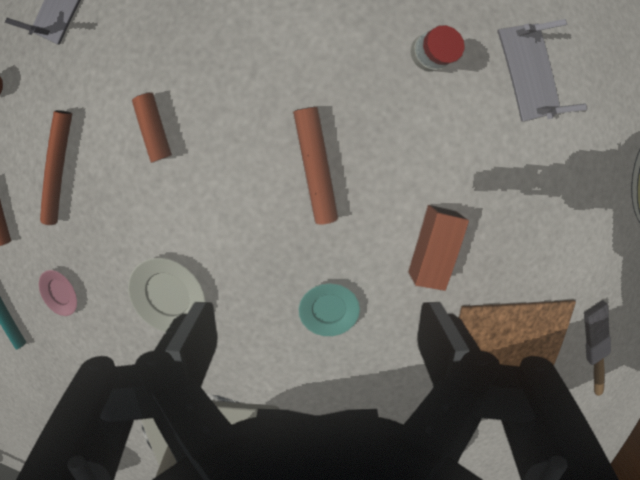

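The wrist view shows the 114 tube at (316,165), the 70 at (152,127), the 136 at (56,168), the square bar at (438,248) and trestle c at (530,72).

```bash
cat > shot.py <<'E'
import sys; from h import *
n=sys.argv[1]; c=cap('wrist',n+'.png'); np.savez(n+'.npz',**c)
s=monitor.get_state(); print('shot',s['position'].round(1),round(s['time'],2))
E
cp last_wrist.npz w1.npz
python3 -m handwheel '[[24,-24,0,0,0,0.02,85],[24,-24,0,0,0,0,85],[24,-24,0,0,0,0,85],[24,-24,0,0,0,0,85],[0,0,0,0,0,0,85],[0,0,0,0,0,0,85],[0,0,0,0,0,0,85]]'|head -2
python3 shot.py w2
python3 -m handwheel '[[0,-40,0,0,0,0,85],[0,-40,0,0,0,0,85],[0,-40,0,0,0,0,85],[0,-40,0,0,0,0,85],[0,-40,0,0,0,0,85],[0,-40,0,0,0,0,85],[0,-40,0,0,0,0,85],[0,0,0,0,0,0,85],[0,0,0,0,0,0,85],[0,0,0,0,0,0,85]]'|head -2
python3 shot.py w3
python3 - <<'E'
import cv2,numpy as np
a=cv2.imread('pics/w2.png')[:300];b=cv2.imread('pics/w3.png')[:300]
cv2.imwrite('pics/w23.png',np.vstack([a,b]))
E
```

```text
time: 2.12
position: [493.6, -58.5, 404.3]
shot [493.3 -58.8 404.4] 2.17
time: 3.0
position: [494.6, 220.7, 404.5]
shot [494.8 220.2 404.6] 3.05
```

View pics/w23.png

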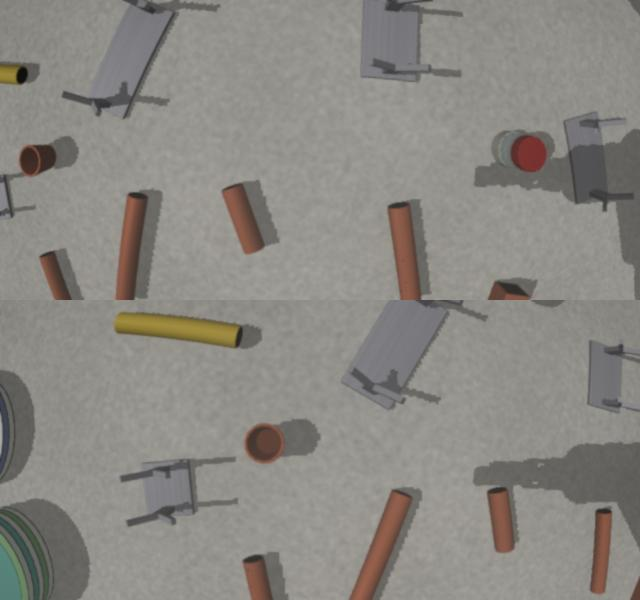

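w23 top half: trestle d at (135,60), b at (390,40), c at (588,160), tubes at (130,250), (243,220) and (403,250). Bottom half: trestle a at (168,490), the cup at (265,443) and trestle d at (395,350).

```bash
cat >> h.py <<'E'
def wray(c,uv,z):
    R=cv2.Rodrigues(np.array(c['rvec'],float))[0]; t=np.array(c['tvec'],float)
    f=240/np.tan(np.radians(float(c['fovy']))/2)
    d=np.array([uv[0]-c['cx'],uv[1]-c['cy']],float); r=np.linalg.norm(d); th=r/f
    d=np.array([*(np.sin(th)*d/max(r,1e-9)),np.cos(th)])
    o=-R.T@t; w=R.T@d; return o+w*(z-o[2])/w[2]
def wtubes(c,zc=12):
    hsv=cv2.cvtColor(c['image'],cv2.COLOR_RGB2HSV).astype(int); h,s,v=hsv[...,0],hsv[...,1],hsv[...,2]
    m=(((h<14)|(h>170))&(s>70)&(v>25)).astype(np.uint8)
    m=cv2.morphologyEx(m,cv2.MORPH_OPEN,np.ones((3,3)))
    for k in cv2.findContours(m,cv2.RETR_EXTERNAL,cv2.CHAIN_APPROX_NONE)[0]:
        if cv2.contourArea(k)<300: continue
        P=np.array([wray(c,p,zc)[:2] for p in k[:,0]],np.float32)
        (x,y),(w,l),a=cv2.minAreaRect(P); b=cv2.boxPoints(((x,y),(w,l),a)); e=max(b[1]-b[0],b[2]-b[1],key=np.linalg.norm)
        an=np.degrees(np.arctan2(e[1],e[0]))%180
        print(k[:,0].mean(0).round(),'c',np.round([x,y],1),'size',sorted(np.round([w,l])),'ang',round(an-180 if an>90 else an,1))
E
python3 - <<'E'
from h import *
for n in('w1','w2','w3'):
    print(n); wtubes(dict(np.load(n+'.npz')))
c=dict(np.load('w3.npz'))
P=np.array([wray(c,p,6)[:2] for p in [(142,163),(189,160),(193,214),(147,218)]]);print('a',P.round(1).tolist(),P.mean(0))
c=dict(np.load('w2.npz'))
P=np.array([wray(c,p,6)[:2] for p in [(564,121),(598,112),(606,200),(575,203)]]);print('c',P.round(1).tolist(),P.mean(0))
c=dict(np.load('w1.npz'))
P=np.array([wray(c,p,6)[:2] for p in [(499,31),(544,25),(560,112),(524,120)]]);print('c',P.round(1).tolist(),P.mean(0))
E
```

```text
w1
[437. 248.] c [ 344.2 -286. ] size [np.float64(51.0), np.float64(90.0)] ang -10.6
[ 54. 167.] c [432.1 157.5] size [np.float64(29.0), np.float64(142.0)] ang -18.2
[315. 164.] c [ 428.9 -153. ] size [np.float64(23.0), np.float64(117.0)] ang 11.9
[151. 127.] c [473.1  18.2] size [np.float64(25.0), np.float64(72.0)] ang 16.4
[444.  45.] c [ 559.4 -277.1] size [np.float64(39.0), np.float64(44.0)] ang -53.0
w2
[501. 318.] c [ 340.9 -287.8] size [np.float64(62.0), np.float64(98.0)] ang -10.8
[ 57. 286.] c [380.2 283.4] size [np.float64(30.0), np.float64(96.0)] ang 8.0
[405. 254.] c [ 426.2 -153.8] size [np.float64(23.0), np.float64(119.0)] ang 11.8
[129. 249.] c [430.4 157.9] size [np.float64(24.0), np.float64(142.0)] ang -18.1
[242. 218.] c [470.1  17.1] size [np.float64(23.0), np.float64(72.0)] ang 16.6
[ 36. 159.] c [547.8 279.2] size [np.float64(39.0), np.float64(63.0)] ang 81.7
[529. 153.] c [ 546.3 -289.5] size [np.float64(39.0), np.float64(47.0)] ang -84.7
w3
[635. 305.] c [ 330. -266.] size [np.float64(36.0), np.float64(98.0)] ang 27.2
[261. 297.] c [378.6 281.8] size [np.float64(23.0), np.float64(96.0)] ang 7.9
[601. 251.] c [ 426.4 -155.1] size [np.float64(30.0), np.float64(123.0)] ang 11.7
[501. 220.] c [468.9  15.4] size [np.float64(25.0), np.float64(75.0)] ang 16.6
[379. 251.] c [431.9 155.8] size [np.float64(23.0), np.float64(141.0)] ang -18.1
[264. 143.] c [549.4 271. ] size [np.float64(38.0), np.float64(39.0)] ang 88.2
a [[534.7, 406.8], [534.8, 351.6], [477.0, 352.0], [473.4, 407.9]] [504.96326932 379.56738606]
c [[587.9, -340.6], [606.2, -395.8], [498.0, -428.1], [492.0, -372.3]] [ 546.01629305 -384.17608006]
c [[586.1, -342.3], [606.2, -401.8], [508.6, -427.5], [492.4, -377.5]] [ 548.33628108 -387.27339908]
```

```bash
python3 -m handwheel '[[-29,-16,15,0,0,0,85],[-29,-16,25,0,0,0,85],[-28,-16,25,0,0,0,85],[-28,-15,25,0,0,-0.07,85],[0,0,0,0,0,-0.07,85],[0,0,0,0,0,0,85],[0,0,0,0,0,0,85],[0,0,0,0,0,0,85]]'
python3 shot.py w4; python3 - <<'E'
from h import *
wtubes(dict(np.load('w4.npz')))
E
```

```text
time: 3.72
position: [382.5, 284.4, 315.6]
eef_rot: [0.998, 0.066, 0.001, -0.0]
contact_force: [0.5, -0.1, 0.1]
gripper_width: 85.4
grasp_force: 0.0
shot [382.5 284.5 315.6] 3.77
[320. 221.] c [380.8 281.8] size [np.float64(23.0), np.float64(95.0)] ang 7.6
[613. 171.] c [470.2  14.7] size [np.float64(31.0), np.float64(74.0)] ang 16.6
[486. 182.] c [435.4 154.1] size [np.float64(26.0), np.float64(141.0)] ang -18.2
[373.  10.] c [547.  263.3] size [np.float64(22.0), np.float64(40.0)] ang -78.6
```

View pics/w4.png

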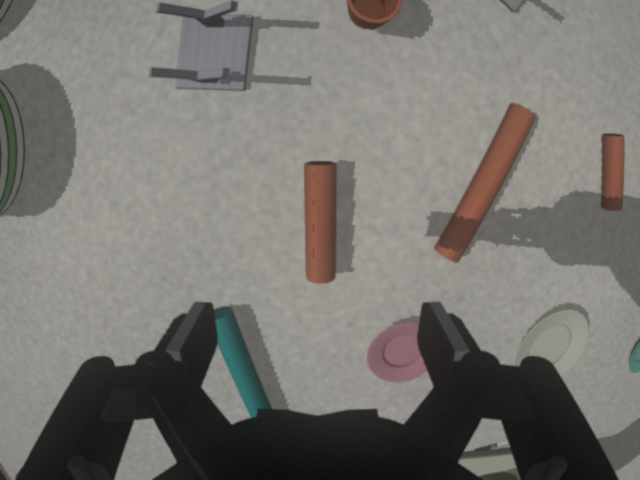

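```bash
python3 -m handwheel '[[0,2,24,0,0,0,85],[0,0,38,0,0,0,85],[0,0,38,0,0,0,85],[0,0,26,0,0,0,85],[0,0,13,0,0,0,85],[0,0,0,0,0,0,24],[0,0,0,0,0,0,20],[0,0,0,0,0,0,20],[0,0,0,0,0,0,20],[0,0,0,0,0,0,20]]' 40; python3 -m handwheel '[[0,0,0,0,0,0,20],[0,0,0,0,0,0,20]]'
```

```text
time: 4.6
position: [382.1, 283.4, 177.1]
eef_rot: [0.998, 0.068, 0.001, -0.001]
contact_force: [0.5, -2.1, 1.2]
gripper_width: 25.0
grasp_force: 0.9
time: 4.77
position: [382.0, 283.4, 177.1]
eef_rot: [0.998, 0.068, 0.001, -0.001]
contact_force: [0.8, -1.1, 7.5]
gripper_width: 22.8
grasp_force: 38.8
```

```bash
python3 -m handwheel '[[0,0,-20,0,0,0,20],[0,0,-38,0,0,0,20],[0,0,-40,0,0,0,20],[0,0,-30,0,0,0,20],[0,0,0,0,0,0,20],[0,0,0,0,0,0,20]]'
python3 shot.py w5; python3 - <<'E'
from h import *
c=dict(np.load('last_top.npz'))
P=np.array([ray(c,p,6)[:2] for p in [(363,150.2),(385.9,152),(385.9,183.7),(362,182.5)]]);print('b',P.round(1).tolist(),P.mean(0))
c=dict(np.load('w2.npz'))
print([wray(c,p,6)[:2].round(1) for p in [(361,77),(418,80),(364,0)]])
wtubes(dict(np.load('w5.npz')),142)
E
```

```text
time: 5.27
position: [381.8, 283.4, 306.1]
eef_rot: [0.998, 0.068, 0.002, -0.001]
contact_force: [-0.0, -0.2, -1.9]
gripper_width: 22.4
grasp_force: 40.1
shot [381.3 283.  304.5] 5.32
b [[694.7, -104.1], [691.0, -160.6], [610.1, -159.2], [612.3, -100.9]] [ 652.0310683  -131.18889842]
[array([ 613.1, -101.9]), array([ 613.1, -159.1]), array([ 693.7, -105.3])]
[317. 303.] c [378.3 283.1] size [np.float64(25.0), np.float64(102.0)] ang 7.8
[619. 175.] c [465.8 152.2] size [np.float64(16.0), np.float64(37.0)] ang 16.8
[490. 185.] c [448.3 223. ] size [np.float64(13.0), np.float64(72.0)] ang -18.2
[375.   9.] c [504.3 278.4] size [np.float64(10.0), np.float64(20.0)] ang -78.2
```

View pics/w5.png

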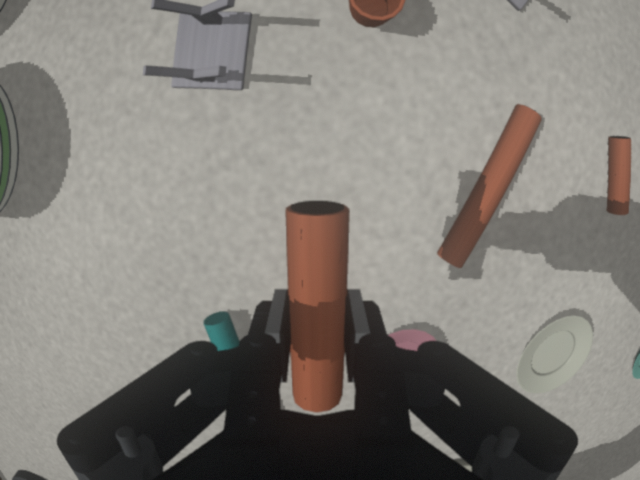

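The held tube spans rows 201–410, its front opening centred near (317,207) and its rear end at row 410.

```bash
cat >> h.py <<'E'
def held(n,front,rear,zax):  # front: centre of end ellipse (px); rear: silhouette end (px); offset along tool x and y from TCP
    c=dict(np.load(n+'.npz')); s=monitor.get_state()
    from scipy.spatial.transform import Rotation as Ro
    M=Ro.from_quat(s['eef_rot']).as_matrix(); 
    f=M.T@(wray(c,front,zax)-s['position']); r=M.T@(wray(c,rear,zax+12)-s['position'])
    print('front',f.round(1),'rear',r.round(1),'len',f[0]-r[0],'mid',(f[0]+r[0])/2)
E
python3 - <<'E'
from h import *
held('w5',(317,207.5),(317,410),139.5)
E
```

```text
front [ 47.2  -0.3 165.1] rear [-44.   -0.3 153. ] len 91.26479952161063 mid 1.5891237994192124
```

```bash
python3 -m handwheel '[[0,0,0,0,0,0.083,20],[0,0,0,0,0,0.083,20],[10,20,0,0,0,0,20],[17,34,0,0,0,0,20],[17,34,0,0,0,0,20],[17,34,0,0,0,0,20],[17,34,0,0,0,0,20],[17,34,0,0,0,0,20],[17,34,0,0,0,0,20],[17,34,0,0,0,0,20]]' | head -3
python3 -m handwheel '[[17,34,0,0,0,0,20],[17,34,0,0,0,0,20],[17,34,0,0,0,0,20],[17,34,0,0,0,0,20],[17,34,0,0,0,0,20],[0,0,0,0,0,0,20],[0,0,0,0,0,0,20],[0,0,0,0,0,0,20]]'
python3 shot.py w6
python3 -c "
import cv2; cv2.imwrite('pics/w6c.png',cv2.imread('pics/w6.png')[:330])"
```

```text
time: 6.15
position: [502.6, 19.6, 301.9]
eef_rot: [1.0, -0.015, -0.002, 0.0]
time: 6.82
position: [581.9, -150.9, 301.7]
eef_rot: [1.0, -0.015, -0.002, -0.001]
contact_force: [-0.2, -0.2, -1.9]
gripper_width: 22.7
grasp_force: 40.0
shot [ 581.9 -150.2  302. ] 6.87
```

View pics/w6c.png

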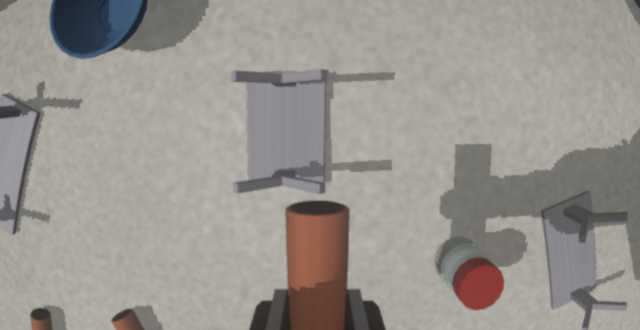

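Trestle b is at (287,130), with V tips near (234,76), (327,74), (235,188) and (325,188). The held tube's front end is at (317,208).

```bash
cat >> h.py <<'E'
def tips(n,T,off=0.,zt=59):  # T: farL,farR,nearL,nearR ; prints seat and tool move
    from scipy.spatial.transform import Rotation as Ro
    c=dict(np.load(n+'.npz')); s=monitor.get_state(); M=Ro.from_quat(s['eef_rot']).as_matrix()
    P=np.array([wray(c,p,zt)[:2] for p in T]); C=P.mean(0); d=P[:2].mean(0)-P[2:].mean(0); q=P[0]-P[1]+P[2]-P[3]
    a=np.arctan2(d[1],d[0]); a2=np.arctan2(-q[0],q[1]); yaw=np.arctan2(M[1,0],M[0,0])
    print(P.round(1).tolist(),'C',C.round(1),'pitch',np.linalg.norm(d).round(1),'width',np.linalg.norm(P[0]-P[1]).round(1),np.linalg.norm(P[2]-P[3]).round(1),'ang',a.round(3),a2.round(3),'yaw',yaw.round(3))
    g=C-off*np.array([np.cos(a),np.sin(a)]); w=np.array([*g,0])-s['position']; w[2]=0
    print('TCP goal',g.round(1),'rotate rz',round(yaw-a,3),'tool move before rotation',(M.T@w).round(1),'z',s['position'][2].round(1))
E
python3 - <<'E'
from h import *
tips('w6',[(234,75),(327,73),(234,187),(325,188)],1.6)
c=dict(np.load('w6.npz'))
print([wray(c,p,6)[:2].round(1) for p in [(248,84),(249,178),(327,80),(327,180)]])
E
```

```text
[[687.9, -107.1], [685.9, -159.6], [622.4, -103.1], [619.7, -156.7]] C [ 654.  -131.6] pitch 66.0 width 52.5 53.6 ang -0.053 -0.044 yaw -0.029
TCP goal [ 652.4 -131.6] rotate rz 0.023 tool move before rotation [ 69.9 -20.7  -0.2] z 302.0
[array([ 686.9, -105.4]), array([ 618.6, -102.4]), array([ 686.9, -161. ]), array([ 614.9, -159.1])]
```

```bash
python3 -m handwheel '[[23,-7,0,0,0,0,20],[30,-9,0,0,0,0,20],[16.5,-4.7,0,0,0,0.02,20],[0,0,0,0,0,0,20],[0,0,30,0,0,0,20],[0,0,30,0,0,0,20],[0,0,15,0,0,0,20],[0,0,0,0,0,0,20],[0,0,0,0,0,0,20]]'
python3 -m handwheel '[[0,0,5,0,0,0,20],[0,0,4,0,0,0,20],[0,0,0,0,0,0,20],[0,0,0,0,0,0,20]]'; python3 shot.py w7
```

```text
time: 7.62
position: [652.2, -131.6, 228.0]
eef_rot: [1.0, -0.024, -0.001, -0.0]
contact_force: [-0.4, 0.6, -1.0]
gripper_width: 22.1
grasp_force: 40.0
time: 7.95
position: [653.1, -132.4, 220.4]
eef_rot: [1.0, -0.025, 0.0, 0.0]
contact_force: [-0.7, -0.2, -1.3]
gripper_width: 22.3
grasp_force: 40.0
shot [ 653.1 -132.4  220.4] 8.0
```

View pics/w7.png

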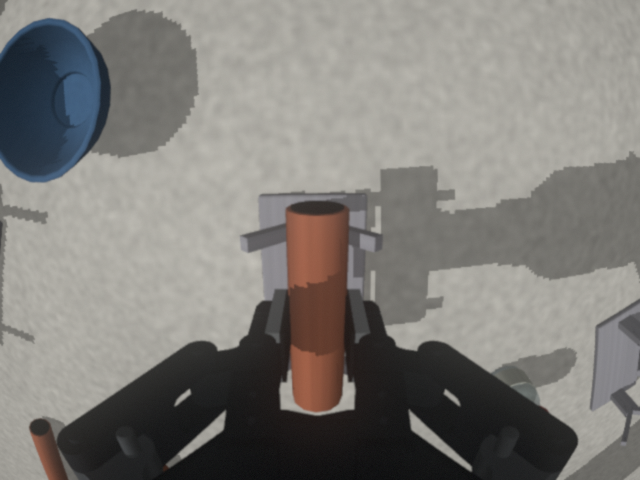

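The tube's axis at (317,300) lies centred between the V tips at (243,241) and (381,242). I'll lower the last few mm and release.

```bash
python3 -m handwheel '[[0,0,3,0,0,0,20],[0,0,1,0,0,0,20],[0,0,0,0,0,0,20]]'; python3 -m handwheel '[[0,0,0,0,0,0,32],[0,0,0,0,0,0,50],[0,0,0,0,0,0,55],[0,0,0,0,0,0,60],[0,0,-15,0,0,0,60],[0,0,-38,0,0,0,60],[0,0,-40,0,0,0,60],[-38,0,0,0,0,0,85],[-40,0,0,0,0,0,85],[-40,0,0,0,0,0,85]]'
python3 shot.py w8
```

```text
time: 8.25
position: [653.6, -131.9, 218.3]
eef_rot: [1.0, -0.025, 0.001, -0.0]
contact_force: [-3.2, 5.3, 15.8]
gripper_width: 22.5
grasp_force: 41.6
time: 9.08
position: [534.1, -126.4, 310.5]
eef_rot: [1.0, -0.024, 0.001, 0.0]
contact_force: [-1.2, -0.7, -0.2]
gripper_width: 84.8
grasp_force: 0.0
shot [ 525.  -125.   307.8] 9.13
```

```bash
python3 -m handwheel '[[-30,10,0,0,0,0,85],[-32,11,0,0,0,0,85],[-31,10,0,0,0,0,85],[0,0,0,0,0,-0.085,85],[0,0,0,0,0,-0.085,85],[0,0,0,0,0,-0.085,85],[0,0,0,0,0,0,85],[0,0,0,0,0,0,85]]'
python3 shot.py w9; python3 - <<'E'
from h import *
print('b on trestle');wtubes(dict(np.load('w8.npz')),52)
print('next');wtubes(dict(np.load('w9.npz')))
E
```

```text
time: 9.8
position: [440.9, -153.0, 309.3]
eef_rot: [0.995, 0.101, 0.0, 0.0]
contact_force: [-1.2, -0.0, -0.2]
gripper_width: 85.0
grasp_force: 0.0
shot [ 440.9 -153.   309.2] 9.85
b on trestle
[352. 338.] c [ 451.3 -150.4] size [np.float64(19.0), np.float64(105.0)] ang 11.9
[ 54. 329.] c [454.7 115.8] size [np.float64(24.0), np.float64(126.0)] ang -18.2
[153. 299.] c [492.5  -3.6] size [np.float64(23.0), np.float64(57.0)] ang 16.5
[510. 214.] c [ 548.  -263.4] size [np.float64(34.0), np.float64(42.0)] ang 70.8
[313.  63.] c [ 648.7 -130.2] size [np.float64(23.0), np.float64(81.0)] ang -2.8
next
[416. 372.] c [ 317.1 -271. ] size [np.float64(29.0), np.float64(72.0)] ang 36.1
[313. 235.] c [ 427.  -153.4] size [np.float64(23.0), np.float64(118.0)] ang 11.8
[113. 148.] c [471.9  18.1] size [np.float64(27.0), np.float64(73.0)] ang 16.6
[  7. 157.] c [446.6 152.1] size [np.float64(31.0), np.float64(115.0)] ang -17.1
[512. 121.] c [ 556.2 -285.8] size [np.float64(41.0), np.float64(50.0)] ang -85.8
```

```bash
python3 -m handwheel '[[-11,-2,20,0,0,0,85],[0,0,36,0,0,0,85],[0,0,38,0,0,0,85],[0,0,26,0,0,0,85],[0,0,12,0,0,0,85],[0,0,0,0,0,0,24],[0,0,0,0,0,0,20],[0,0,0,0,0,0,20],[0,0,0,0,0,0,20],[0,0,0,0,0,0,20]]' 40; python3 -m handwheel '[[0,0,0,0,0,0,20],[0,0,0,0,0,0,20],[0,0,-20,0,0,0,20],[0,0,-38,0,0,0,20],[0,0,-40,0,0,0,20],[0,0,-30,0,0,0,20],[0,0,0,0,0,0,20],[0,0,0,0,0,0,20]]'
python3 shot.py w10; python3 - <<'E'
from h import *
c=dict(np.load('w10.npz')); wtubes(c,139)
im=c['image'].astype(int)
for r in range(160,215,3): print(r,im[r,314:322].mean(0).round().tolist(),end=' ')
print()
for r in range(395,450,3): print(r,im[r,314:322].mean(0).round().tolist(),end=' ')
E
```

```text
time: 10.68
position: [430.0, -153.3, 177.9]
eef_rot: [0.995, 0.102, 0.001, 0.0]
contact_force: [0.7, 4.6, 4.3]
gripper_width: 24.8
grasp_force: 3.5
time: 11.35
position: [429.9, -153.3, 307.0]
eef_rot: [0.995, 0.103, 0.002, 0.001]
contact_force: [-0.0, -0.0, -2.2]
gripper_width: 22.2
grasp_force: 40.2
shot [ 429.3 -153.1  305.5] 11.4
[446. 330.] c [ 431.4 -217.4] size [np.float64(31.0), np.float64(31.0)] ang -10.3
[317. 294.] c [ 427.  -154.7] size [np.float64(25.0), np.float64(120.0)] ang 11.7
[  7. 139.] c [480.9  12.5] size [np.float64(16.0), np.float64(50.0)] ang -18.1
[112. 135.] c [489.7 -56.2] size [np.float64(14.0), np.float64(38.0)] ang 16.4
[516. 107.] c [ 534.3 -214.7] size [np.float64(22.0), np.float64(26.0)] ang -75.3
160 [168.0, 165.0, 158.0] 163 [166.0, 163.0, 156.0] 166 [168.0, 165.0, 158.0] 169 [170.0, 166.0, 160.0] 172 [169.0, 166.0, 159.0] 175 [87.0, 84.0, 80.0] 178 [58.0, 53.0, 49.0] 181 [57.0, 52.0, 48.0] 184 [72.0, 58.0, 52.0] 187 [152.0, 98.0, 79.0] 190 [154.0, 99.0, 80.0] 193 [153.0, 99.0, 78.0] 196 [153.0, 99.0, 78.0] 199 [153.0, 98.0, 78.0] 202 [154.0, 98.0, 78.0] 205 [153.0, 98.0, 77.0] 208 [153.0, 98.0, 78.0] 211 [153.0, 97.0, 77.0] 214 [153.0, 97.0, 76.0] 
395 [139.0, 84.0, 63.0] 398 [140.0, 84.0, 63.0] 401 [140.0, 84.0, 63.0] 404 [139.0, 84.0, 63.0] 407 [139.0, 84.0, 63.0] 410 [138.0, 84.0, 63.0] 413 [137.0, 82.0, 62.0] 416 [42.0, 30.0, 26.0] 419 [30.0, 24.0, 22.0] 422 [28.0, 23.0, 22.0] 425 [30.0, 24.0, 23.0] 428 [27.0, 23.0, 22.0] 431 [27.0, 23.0, 22.0] 434 [26.0, 22.0, 21.0] 437 [25.0, 22.0, 21.0] 440 [24.0, 20.0, 20.0] 443 [23.0, 20.0, 20.0] 446 [23.0, 20.0, 19.0] 449 [22.0, 19.0, 19.0]
```

```bash
python3 - <<'E'
from h import *
held('w10',(317,180.2),(317,414.7),139.5)
E
python3 -m handwheel '[[0,0,0,0,0,-0.12,20],[-2,20,0,0,0,0,20],[-5,37,0,0,0,0,20],[-5,37,0,0,0,0,20],[-5,37,0,0,0,0,20],[-5,37,0,0,0,0,20],[-5,37,0,0,0,0,20],[-5,37,0,0,0,0,20],[-2,16,0,0,0,0,20],[0,0,0,0,0,0,20]]' | head -3
python3 -m handwheel '[[0,0,0,0,0,0,20],[0,0,0,0,0,0,20],[0,0,0,0,0,0,20]]'|head -3
python3 shot.py w11
python3 -c "
import cv2; cv2.imwrite('pics/w11c.png',cv2.resize(cv2.imread('pics/w11.png')[0:250,120:520],(800,500)))"
```

```text
front [ 57.5   0.9 166.1] rear [-48.3   0.8 153.9] len 105.74667415538636 mid 4.57846491881585
time: 12.23
position: [479.7, -411.7, 302.5]
eef_rot: [0.987, 0.161, -0.0, -0.0]
time: 12.48
position: [479.4, -407.1, 303.6]
eef_rot: [0.987, 0.163, -0.001, -0.001]
shot [ 479.6 -407.1  304. ] 12.53
```

View pics/w11c.png

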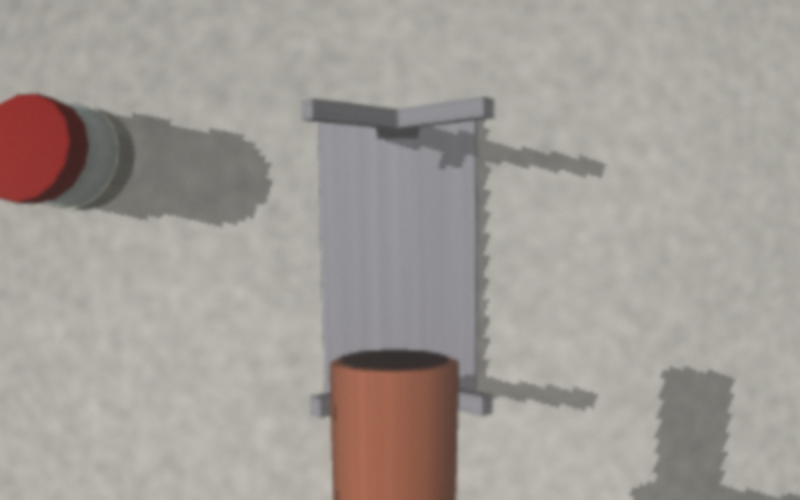

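Trestle c shows V tips at about (272,54), (366,54), (276,203) and (365,202) in full-image pixels. The held tube's front end is at (317,180).

```bash
python3 - <<'E'
from h import *
tips('w11',[(272,54.5),(366.5,54),(276,203),(365.5,202)],0.7)
c=dict(np.load('w11.npz'));p=[(279,62),(357,62),(283,180),(357,180)]
print([wray(c,q,6)[:2].round(1) for q in p])
E
```

```text
[[581.4, -345.4], [598.9, -395.8], [499.0, -374.3], [516.7, -424.6]] C [ 549. -385.] pitch 87.2 width 53.4 53.2 ang 0.337 0.336 yaw 0.327
TCP goal [ 548.4 -385.3] rotate rz -0.011 tool move before rotation [72.1  1.3 -0.1] z 304.0
[array([ 584., -343.]), array([ 601.6, -395. ]), array([ 503.2, -372.4]), array([ 520.6, -423.5])]
```

```bash
python3 -m handwheel '[[24,1,0,0,0,0,20],[32,0.3,0,0,0,0,20],[16,0,0,0,0,-0.01,20],[0,0,0,0,0,0,20],[0,0,30,0,0,0,20],[0,0,30,0,0,0,20],[0,0,16,0,0,0,20],[0,0,0,0,0,0,20],[0,0,0,0,0,0,20]]'
```

```text
time: 13.28
position: [547.8, -386.1, 228.0]
eef_rot: [0.986, 0.167, -0.001, -0.001]
contact_force: [0.6, -0.0, -1.5]
gripper_width: 22.7
grasp_force: 40.1
```

```bash
python3 -m handwheel '[[1,-0.5,5,0,0,0,20],[0,0,4,0,0,0,20],[0,0,2,0,0,0,20],[0,0,0,0,0,0,20]]'; python3 -m handwheel '[[0,0,0,0,0,0,32],[0,0,0,0,0,0,50],[0,0,0,0,0,0,55],[0,0,0,0,0,0,60],[0,0,-15,0,0,0,60],[0,0,-38,0,0,0,60],[0,0,-40,0,0,0,60],[-38,0,0,0,0,0,85],[-30,0,0,0,0,0,85],[0,0,0,0,0,0,85]]';python3 shot.py w12; python3 - <<'E'
from h import *
wtubes(dict(np.load('w12.npz')),52)
E
```

```text
time: 13.62
position: [549.7, -386.1, 219.9]
eef_rot: [0.986, 0.167, 0.001, 0.001]
contact_force: [-2.2, 2.9, 7.0]
gripper_width: 22.3
grasp_force: 41.0
time: 14.45
position: [481.3, -409.3, 312.4]
eef_rot: [0.986, 0.166, -0.001, 0.0]
contact_force: [-0.7, -0.4, -0.5]
gripper_width: 85.1
grasp_force: 0.0
shot [ 483.  -409.   312.2] 14.5
[134. 317.] c [ 371.4 -292.7] size [np.float64(38.0), np.float64(91.0)] ang -10.4
[137.  76.] c [ 550.4 -260.9] size [np.float64(35.0), np.float64(41.0)] ang -77.4
[314. 127.] c [ 549.1 -384.3] size [np.float64(23.0), np.float64(119.0)] ang 19.1
```

```bash
python3 -m handwheel '[[6,-18,0,0,0,0,85],[12,-38,0,0,0,0,85],[12,-38,0,0,0,0,85],[12,-38,0,0,0,0,85],[12,-38,0,0,0,0,85],[12,-38,0,0,0,0,85],[12,-38,0,0,0,0,85],[12,-38,0,0,0,0,85],[12,-38,0,0,0,0,85],[12,-38,0,0,0,0,85]]' |head -2
python3 -m handwheel '[[12,-38,0,0,0,0,85],[6,-7,0,0,0,0.046,85],[0,0,0,0,0,0,85],[0,0,0,0,0,0,85],[0,0,0,0,0,0,85]]' |head -3
python3 shot.py w13; python3 - <<'E'
from h import *
wtubes(dict(np.load('w13.npz')))
E
```

```text
time: 15.33
position: [474.4, -28.5, 311.3]
time: 15.75
position: [476.5, 17.3, 310.9]
eef_rot: [0.989, 0.145, 0.0, 0.0]
shot [476.4  16.9 310.8] 15.8
[633. 251.] c [ 541.  -306.5] size [np.float64(27.0), np.float64(52.0)] ang 38.7
[315. 229.] c [469.4  16.4] size [np.float64(23.0), np.float64(73.0)] ang 15.9
[142. 222.] c [429.7 157.5] size [np.float64(23.0), np.float64(144.0)] ang -18.1
[48. 63.] c [551.2 278.5] size [np.float64(40.0), np.float64(65.0)] ang -86.6
[583.  74.] c [ 676.3 -162. ] size [np.float64(34.0), np.float64(119.0)] ang -2.5
```

```bash
python3 -m handwheel '[[-4,-1.5,22,0,0,0,85],[0,0,36,0,0,0,85],[0,0,38,0,0,0,85],[0,0,26,0,0,0,85],[0,0,12,0,0,0,85],[0,0,0,0,0,0,24],[0,0,0,0,0,0,20],[0,0,0,0,0,0,20],[0,0,0,0,0,0,20],[0,0,0,0,0,0,20]]' 40|head -3; python3 -m handwheel '[[0,0,0,0,0,0,20],[0,0,0,0,0,0,20],[0,0,-20,0,0,0,20],[0,0,-38,0,0,0,20],[0,0,-40,0,0,0,20],[0,0,-30,0,0,0,20],[0,0,0,0,0,0,20],[0,0,0,0,0,0,20]]'
python3 shot.py w14; cat >> h.py <<'E'
def front(n,L,zax=139.5):
    c=dict(np.load(n+'.npz')); im=c['image'][:,312:323].astype(int).mean(1); s=im.sum(1)
    r1=[r for r in range(100,330) if s[r]<220][0]; r2=[r for r in range(r1,330) if im[r,0]-im[r,2]>45][0]
    print('rows',r1,r2); held(n,(317,(r1+r2)/2-.5),(317,400),zax); print('front gives off = front -',L/2)
E
python3 - <<'E'
from h import *
front('w14',70)
E
```

```text
time: 16.63
position: [472.5, 17.7, 177.9]
eef_rot: [0.99, 0.144, 0.001, 0.0]
time: 17.3
position: [472.5, 18.0, 307.1]
eef_rot: [0.99, 0.144, 0.003, 0.0]
contact_force: [0.2, -0.1, -0.9]
gripper_width: 22.5
grasp_force: 39.8
shot [471.8  18.  305.6] 17.35
rows 232 250
front [ 33.7   0.6 166.1] rear [-38.4   0.6 154. ] len 72.11765336910537 mid -2.3517821666136776
front gives off = front - 35.0
```

```bash
python3 -m handwheel '[[0,0,0,0,0,0.096,20],[0,0,0,0,0,0.096,20],[0,0,0,0,0,0.096,20],[-2,-20,0,0,0,0,20],[-4,-38,0,0,0,0,20],[-4,-38,0,0,0,0,20],[-4,-38,0,0,0,0,20],[-4,-38,0,0,0,0,20],[-4,-38,0,0,0,0,20],[-4,-38,0,0,0,0,20]]' | head -3
python3 -m handwheel '[[-4,-38,0,0,0,0,20],[-4,-38,0,0,0,0,20],[-3,-38,0,0,0,0,20],[0,0,0,0,0,0,20],[0,0,0,0,0,0,20],[0,0,0,0,0,0,20]]'|head -3
python3 shot.py w15
python3 -c "
import cv2; cv2.imwrite('pics/w15c.png',cv2.resize(cv2.imread('pics/w15.png')[50:300,120:520],(800,500)))"
```

```text
time: 18.18
position: [444.3, 267.3, 302.9]
eef_rot: [1.0, 0.001, -0.001, 0.001]
time: 18.68
position: [433.5, 379.4, 302.8]
eef_rot: [1.0, 0.001, -0.001, 0.001]
shot [433.8 378.9 303.2] 18.73
```

View pics/w15c.png

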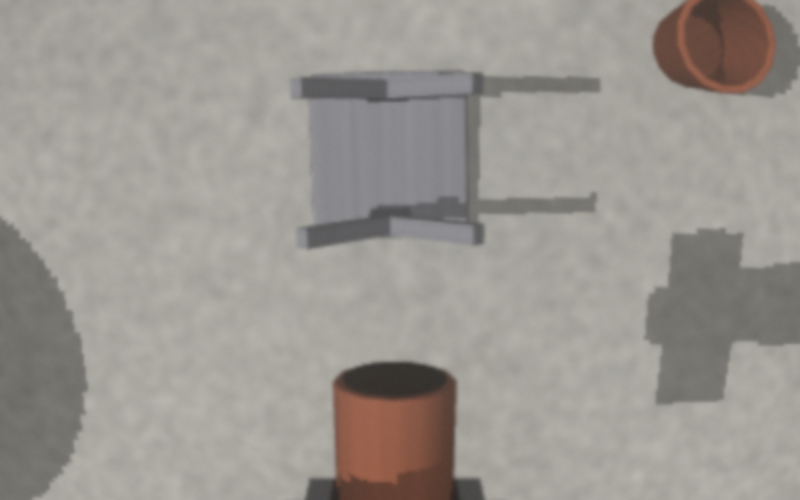

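Trestle a shows V tips at about (266,94), (361,92), (269,169) and (362,166); the cup at (478,70) is out of the way.

```bash
python3 - <<'E'
from h import *
tips('w15',[(266,94),(361.5,92),(269.5,169),(362,166.5)],-1.3)
c=dict(np.load('w15.npz'));p=[(275,99),(353,98),(277,160),(354,160)]
print([wray(c,q,6)[:2].round(1) for q in p])
E
```

```text
[[526.5, 407.5], [527.7, 353.6], [482.9, 406.1], [484.5, 352.5]] C [505.4 379.9] pitch 43.4 width 53.9 53.7 ang 0.028 0.025 yaw 0.002
TCP goal [506.7 379.9] rotate rz -0.026 tool move before rotation [72.9 -1.  -0.2] z 303.2
[array([525.8, 408.1]), array([526.6, 353.1]), array([481.7, 407.2]), array([481.8, 351.7])]
```

```bash
python3 -m handwheel '[[24,-1,0,0,0,0,20],[32,0,0,0,0,0,20],[17,0,0,0,0,-0.026,20],[0,0,0,0,0,0,20],[0,0,30,0,0,0,20],[0,0,30,0,0,0,20],[0,0,15,0,0,0,20],[0,0,0,0,0,0,20],[0,0,0,0,0,0,20]]'; python3 shot.py w16
```

```text
time: 19.48
position: [506.8, 379.7, 228.8]
eef_rot: [1.0, 0.013, -0.001, 0.001]
contact_force: [1.3, 0.4, 0.2]
gripper_width: 22.2
grasp_force: 39.9
shot [507.4 380.3 230.1] 19.53
```

```bash
python3 -m handwheel '[[0,0,5,0,0,0,20],[0,0,4,0,0,0,20],[0,0,2,0,0,0,20],[0,0,0,0,0,0,20]]'; python3 -m handwheel '[[0,0,0,0,0,0,32],[0,0,0,0,0,0,50],[0,0,0,0,0,0,55],[0,0,0,0,0,0,60],[0,0,-15,0,0,0,60],[0,0,-38,0,0,0,60],[0,0,-40,0,0,0,60],[-38,0,0,0,0,0,85],[-30,0,0,0,0,0,85],[0,0,0,0,0,0,85]]';python3 shot.py w17; python3 - <<'E'
from h import *
wtubes(dict(np.load('w17.npz')),52)
E
```

```text
time: 19.87
position: [507.3, 380.9, 218.8]
eef_rot: [1.0, 0.014, 0.0, -0.0]
contact_force: [-0.1, 0.4, -1.8]
gripper_width: 22.2
grasp_force: 39.9
time: 20.7
position: [435.2, 378.3, 313.1]
eef_rot: [1.0, 0.015, -0.001, 0.001]
contact_force: [0.2, -0.0, -0.5]
gripper_width: 85.1
grasp_force: 0.0
shot [437.2 378.9 313.2] 20.75
[564. 230.] c [446.4 187.5] size [np.float64(25.0), np.float64(121.0)] ang -18.3
[315. 129.] c [506.1 380.5] size [np.float64(23.0), np.float64(73.0)] ang 1.3
[475.  79.] c [548.9 278.9] size [np.float64(34.0), np.float64(41.0)] ang -88.4
```

```bash
python3 -m handwheel '[[-1,20,0,0,0,0,85],[-1.5,38,0,0,0,0,85],[-1.5,38,0,0,0,0,85],[-1.5,38,0,0,0,0,85],[-1.5,38,0,0,0,0,85],[-1.5,38,0,0,0,0,85],[0,11,0,0,0,0.115,85],[0,0,0,0,0,0.115,85],[0,0,0,0,0,0.116,85],[0,0,0,0,0,0,85]]' |head -2
python3 -m handwheel '[[0,0,0,0,0,0,85],[0,0,0,0,0,0,85]]'|head -3
python3 shot.py w18; python3 - <<'E'
from h import *
wtubes(dict(np.load('w18.npz')))
E
```

```text
time: 21.58
position: [438.0, 157.4, 312.5]
time: 21.75
position: [437.5, 158.1, 312.0]
eef_rot: [0.988, -0.157, 0.0, -0.0]
shot [437.3 158.1 311.9] 21.8
[ 33. 244.] c [505.  425.7] size [np.float64(39.0), np.float64(86.0)] ang 1.3
[321. 221.] c [431.9 156.3] size [np.float64(23.0), np.float64(141.0)] ang -18.1
[128. 135.] c [552.3 275.8] size [np.float64(39.0), np.float64(51.0)] ang 67.0
```

```bash
python3 -m handwheel '[[-1.7,3.2,23,0,0,0,85],[0,0,36,0,0,0,85],[0,0,38,0,0,0,85],[0,0,26,0,0,0,85],[0,0,12,0,0,0,85],[0,0,0,0,0,0,24],[0,0,0,0,0,0,20],[0,0,0,0,0,0,20],[0,0,0,0,0,0,20],[0,0,0,0,0,0,20]]' 40|head -3; python3 -m handwheel '[[0,0,0,0,0,0,20],[0,0,0,0,0,0,20],[0,0,-20,0,0,0,20],[0,0,-38,0,0,0,20],[0,0,-40,0,0,0,20],[0,0,-30,0,0,0,20],[0,0,0,0,0,0,20],[0,0,0,0,0,0,20]]'
python3 shot.py w19; python3 - <<'E'
from h import *
front('w19',136)
c=dict(np.load('last_top.npz'))
o=(219,131); P=np.array([ray(c,(o[0]+x/4.4,o[1]+y/4.4),6)[:2] for x,y in [(205,38),(298,85),(178,273),(90,228)]]);print(P.round(1).tolist(),P.mean(0))
E
```

```text
time: 22.63
position: [434.9, 155.7, 177.9]
eef_rot: [0.987, -0.158, 0.001, -0.001]
time: 23.3
position: [434.7, 155.5, 306.9]
eef_rot: [0.987, -0.158, 0.002, -0.001]
contact_force: [-0.9, -0.5, -2.4]
gripper_width: 22.8
grasp_force: 40.3
shot [434.1 155.3 305.3] 23.35
rows 149 155
front [ 68.4  -0.5 165.9] rear [-38.2  -0.5 153.8] len 106.6284509161861 mid 15.13348849217904
front gives off = front - 68.0
[[718.1, 135.4], [691.4, 83.2], [582.6, 146.5], [607.4, 195.3]] [649.83947963 140.10452626]
```

```bash
python3 -m handwheel '[[0,0,0,0,0,0.096,20],[0,0,0,0,0,0.096,20],[22,-17,0,0,0,0,20],[29,-22,0,0,0,0,20],[30,-23,0,0,0,0,20],[30,-23,0,0,0,0,20],[9,-6,0,0,0,0,20],[0,0,0,0,0,0,20],[0,0,0,0,0,0,20],[0,0,0,0,0,0,20]]' | head -3
python3 shot.py w20
python3 -c "
import cv2; cv2.imwrite('pics/w20c.png',cv2.resize(cv2.imread('pics/w20.png')[0:250,120:520],(800,500)))"
```

```text
time: 24.18
position: [581.8, 175.9, 302.9]
eef_rot: [0.968, -0.252, -0.002, 0.001]
shot [581.8 175.9 303.4] 24.23
```

View pics/w20c.png

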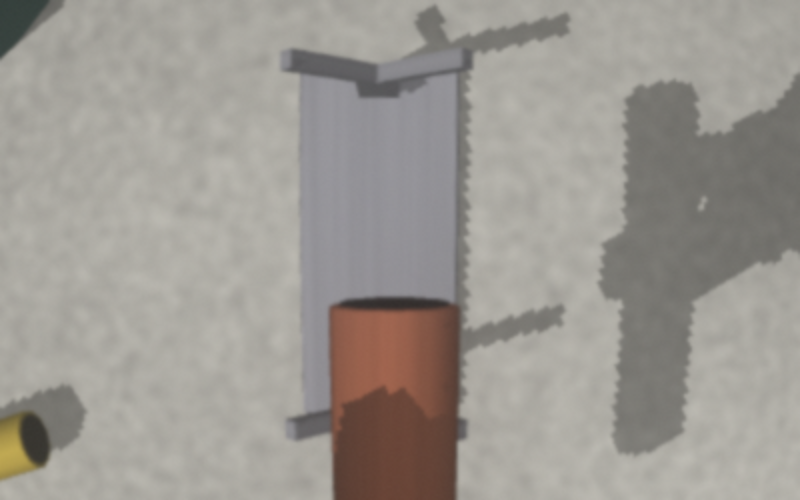

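Trestle d shows V tips at about (261,30), (355,29), (264,215) and (353,214) in full-image pixels. The held tube's front end is at (317,152).

```bash
python3 - <<'E'
from h import *
tips('w20',[(261,30),(356,29.5),(264,215),(353,214)],0.4)
c=dict(np.load('w20.npz'));p=[(270,40),(349,40),(271,180),(348,145)]
print([wray(c,q,6)[:2].round(1) for q in p])
E
```

```text
[[711.1, 138.4], [684.8, 91.8], [615.8, 192.0], [590.2, 145.2]] C [650.5 141.8] pitch 109.0 width 53.5 53.2 ang -0.513 -0.507 yaw -0.51
TCP goal [650.1 142. ] rotate rz 0.003 tool move before rotation [76.2 -3.8 -0.2] z 303.4
[array([715.7, 137.2]), array([688.4,  89. ]), array([626.9, 187.5]), array([621.9, 126.5])]
```

```bash
python3 -m handwheel '[[24,-2,0,0,0,0,20],[32,-2,0,0,0,0,20],[20,0,0,0,0,0,20],[0,0,0,0,0,0,20],[0,0,30,0,0,0,20],[0,0,30,0,0,0,20],[0,0,15,0,0,0,20],[0,0,0,0,0,0,20],[0,0,0,0,0,0,20]]'; python3 shot.py w21
```

```text
time: 24.98
position: [650.9, 142.8, 229.1]
eef_rot: [0.968, -0.252, -0.001, 0.001]
contact_force: [1.1, -0.5, -1.5]
gripper_width: 22.5
grasp_force: 40.2
shot [651.7 142.9 230.5] 25.03
```

```bash
python3 -m handwheel '[[-0.6,1,5,0,0,0,20],[0,0,4,0,0,0,20],[0,0,2,0,0,0,20],[0,0,0,0,0,0,20]]'; python3 -m handwheel '[[0,0,0,0,0,0,32],[0,0,0,0,0,0,50],[0,0,0,0,0,0,55],[0,0,0,0,0,0,60],[0,0,-15,0,0,0,60],[0,0,-38,0,0,0,60],[0,0,-40,0,0,0,60],[-38,0,0,0,0,0,85],[-38,0,0,0,0,0,85],[0,0,0,0,0,0,85]]';python3 shot.py w22; python3 - <<'E'
from h import *
wtubes(dict(np.load('w22.npz')),52)
E
```

```text
time: 25.37
position: [650.8, 142.0, 218.8]
eef_rot: [0.968, -0.252, 0.0, -0.0]
contact_force: [0.1, -0.0, -0.5]
gripper_width: 22.5
grasp_force: 40.2
time: 26.2
position: [579.8, 180.9, 313.1]
eef_rot: [0.968, -0.252, -0.002, 0.0]
contact_force: [-0.2, -0.0, -1.5]
gripper_width: 85.3
grasp_force: 0.0
shot [582.  180.3 313.2] 26.25
[239. 309.] c [562.5 257.2] size [np.float64(34.0), np.float64(45.0)] ang -33.1
[314. 114.] c [650.6 142.4] size [np.float64(23.0), np.float64(142.0)] ang -29.5
[627.  14.] c [ 622.1 -129.7] size [np.float64(27.0), np.float64(36.0)] ang 78.4
```

```bash
python3 -m handwheel '[[10,20,0,0,0,0,85],[18,35,0,0,0,0,85],[18,35,0,0,0,0,85],[18,35,0,0,0,0,85],[18,35,0,0,0,0,85],[18,35,0,0,0,0,85],[18,35,0,0,0,0,85],[18,35,0,0,0,0,85],[4,10,0,0,0,-0.115,85]]' |head -2
python3 -m handwheel '[[0,0,0,0,0,-0.115,85],[0,0,0,0,0,-0.115,85],[0,0,0,0,0,-0.115,85],[0,0,0,0,0,0,85],[0,0,0,0,0,0,85],[0,0,0,0,0,0,85]]'|head -3
python3 shot.py w23; python3 - <<'E'
from h import *
wtubes(dict(np.load('w23.npz')),52); cap('top','top1.png')
S=[cv2.imread(f'pics/{n}.png')[:250,190:440] for n in('w23','w12','w17','w22')]
cv2.imwrite('pics/fin.png',np.vstack([np.hstack(S[:2]),np.hstack(S[2:])]))
E
```

```text
time: 27.0
position: [572.7, -134.5, 312.9]
time: 27.5
position: [572.6, -129.4, 312.2]
eef_rot: [1.0, -0.027, 0.0, 0.0]
shot [ 572.5 -129.3  312. ] 27.55
[478. 435.] c [ 358.7 -278.4] size [np.float64(18.0), np.float64(55.0)] ang -10.7
[501. 261.] c [ 549.5 -263.9] size [np.float64(35.0), np.float64(44.0)] ang 43.3
[615. 248.] c [ 544.5 -387.8] size [np.float64(31.0), np.float64(127.0)] ang 19.3
[  4. 125.] c [679.7 110.8] size [np.float64(21.0), np.float64(59.0)] ang -9.9
[311. 113.] c [ 655.1 -130.6] size [np.float64(23.0), np.float64(96.0)] ang -2.4
```

View pics/fin.png

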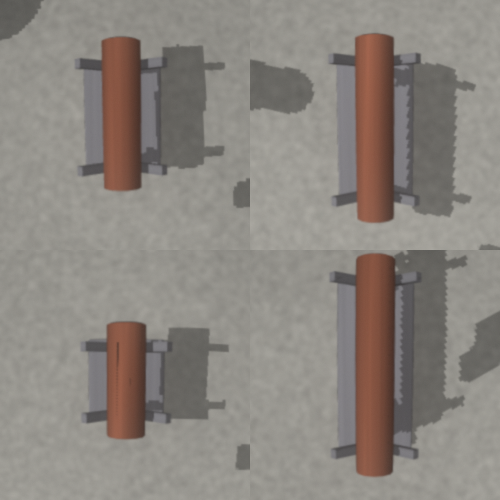

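View pics/top1.png

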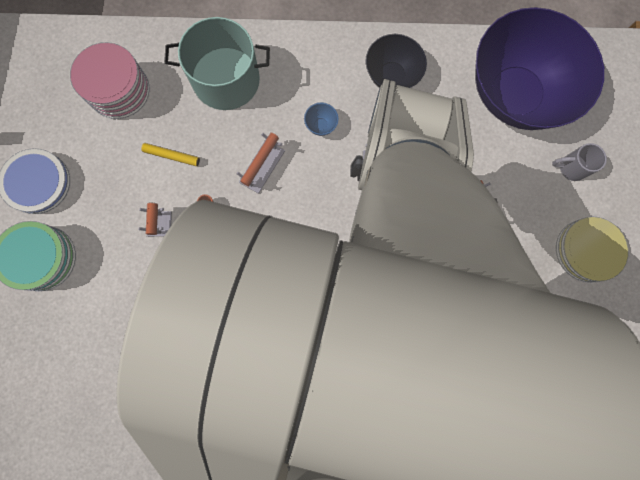

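The close views show all four tubes in both notches. Tube b may sit slightly forward (26 px overhang against 18 px), so I'll remeasure it.

```bash
python3 - <<'E'
from h import *
tips('w23',[(266,63),(356,62),(269,171),(358,169)])
for n,T in(('w12',[(270,59),(362,59),(272,201),(359,200)]),('w17',[(272,97),(361,96),(272,168),(360,167)]),('w22',[(270,27),(361,27),(271,204),(359,203)])): tips(n,T)
E
```

```text
[[687.5, -105.9], [685.0, -158.8], [621.8, -103.3], [620.1, -157.2]] C [ 653.6 -131.3] pitch 65.3 width 52.9 54.0 ang -0.032 -0.04 yaw -0.052
TCP goal [ 653.6 -131.3] rotate rz -0.02 tool move before rotation [81.1 -2.1  0. ] z 312.0
[[581.2, -345.8], [598.9, -397.0], [499.0, -374.1], [517.2, -424.7]] C [ 549.1 -385.4] pitch 86.6 width 54.1 53.8 ang 0.329 0.339 yaw -0.052
TCP goal [ 549.1 -385.4] rotate rz -0.382 tool move before rotation [-10.  257.1   0. ] z 312.0
[[526.2, 407.0], [528.3, 354.4], [483.0, 406.5], [485.1, 353.0]] C [505.6 380.2] pitch 43.2 width 52.7 53.5 ang 0.021 0.04 yaw -0.052
TCP goal [505.6 380.2] rotate rz -0.074 tool move before rotation [-9.340e+01 -5.052e+02 -1.000e-01] z 312.0
[[711.1, 138.7], [684.9, 91.8], [616.2, 192.6], [590.1, 144.5]] C [650.6 141.9] pitch 108.8 width 53.7 54.7 ang -0.512 -0.504 yaw -0.052
TCP goal [650.6 141.9] rotate rz 0.46 tool move before rotation [  63.8 -274.8   -0. ] z 312.0
```

```bash
python3 -c "
from rig import order; print(order.hand_in())"
```

```text
the job is handed in; nothing more can be done
None
```

All four round tubes are cradled in both notches of their matching trestles, with three measured within about 1 mm of centre and the 92 mm tube about 1.5 mm off. I did not touch the square bar or the cup, and I handed the job in at about 28 s.

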